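Load a tube rack through the airlock

TASK

Load the white tube rack into the pass box. First make sure by touch that the inner door is shut: press its red knob down until it is firmly on its stop (it may stand a little ajar or be shut already). Only then slide the blue outer hatch fully open, set the rack down upright on the chamber floor without dropping it, let go, and leave the hatch open and the inner door shut; leave the other things on the bench where they are.

Things in the scene. Friction and masses are not known exactly. Their poses are not given: they have to be found in the camera images.
- chamber_floor (a point): Centre of the airlock chamber's floor, 20 mm above the bench. Axes of the fixed white pass box: x away from its front, y to its left, z up. From here the chamber's inner walls are at x = -97 and +97, y = +82 and -90 mm (inner door side); open above once the hatch is back. Walls end 100 mm, hatch rails at y = +/-87 mm end 112 mm above the bench. Behind: blower deck; right: clean cell, 110 mm high.
- hatch_handle (a point): Centre of the black upright grip on the blue outer hatch: a bar 90 mm long (along the pass box's y), 14 mm thick (its x), 36 mm high. It stands on the hatch, whose top is 110 mm above the bench; the bar's top is at 146 mm. Axes as the pass box. Shut, it is 80 mm in front of the chamber's centre.
- outer_hatch (a joint): Outer hatch, slides along the pass box's +x (backwards): 0 shut, 0.19 m fully open at its stop. Stays where it is left; needs about 3 to 5 N.
- knob_top (a point): Top centre of the red knob (32 mm wide, 16 mm high, on a 10 mm rod) of the inner door, a steel plate sliding straight up and down between chamber and clean cell. 75 mm behind and 105 mm right (-y) of the chamber's centre; 155 mm above the bench when the door is shut. Axes as the pass box.
- inner_door (a joint): Inner door: 0 shut (down on its rigid stop), grows as it is raised, at most 0.06 m. At the start 0 to 25 mm. Stays where it is left; friction needs about 2 to 5 N of downward push, more than that is felt at the stop.
- rack_center (a point): Centre, half-way up, of the loose white tube rack, empty, 48 mm wide (its x), 136 mm long (its y), 56 mm high (z up), about 0.12 kg, standing on the bench to the left of the pass box. It has a perforated 4 mm top board (top at 52 mm) and a lower board between two 4 mm end plates; the top board can be gripped across its 48 mm width.
- log_pad: Bystander: paper notepad, 149 x 106 x 12 mm, lying flat; origin under its centre.
- hemostat: Bystander: blue plastic ratchet clamp, 80 x 140 x 7 mm, lying flat; origin under its centre.
- label_roll: Bystander: roll of white labels, 68 mm across, 41 mm high; origin under its centre.

How it is judged:
By the outcome, as a careful person would: the job done as asked, in the order asked, and still so for the second after the job is handed in, with the robot touching nothing.
It also fails if it takes over 59 s, if anything falls off the work surface, if the arm or the gripper's body presses on something with over 40 N, if the wrist force passes 120 N, or if a joint passes its speed limit or range.

ROBOT

A 6-joint arm with a two-finger parallel gripper is mounted at the origin on a cart in front of the work surface, level with it; the furniture and walls round the work are solid. World frame = base frame: x ahead of the robot, y to its left, z up, the work surface at z = 0. Lengths are in m, angles in degrees, forces in N, time in s.
With the tool pointing down it reaches from about 0.425 to 0.95 m from the base axis. Payload 14.7 kg.
Tool frame: the origin (TCP) lies on the centre line of the jaws, within the pads' length; the fingertips stand 8 mm ahead of it and the grasp point (between the pads) lies 11 mm behind it; z points along the fingers, y is the direction in which the jaws open and shut (so a half turn about z gives the same grasp; the last joint's range is limited). The gripper opens to 85 mm and grips with 20 to 120 N. Pads are 22 mm wide; open, the fingers measure 114 mm over their backs; the gripper's body (76 mm by 85 mm) begins 54 mm behind the grasp point. The pads swing forward as they close: fully open they stand 13 mm farther back than shut.
Start: joints at [63.564, 27.513, 91.461, -0, 61.026, -2.67], TCP at [0.262, 0.595, 0.239] pointing down, gripper open.
Joint ranges: [-157.49, 157.49], [-46.99, 117.5], [13.45, 153.17], [-89.5, 269.5], [5.16, 153.95], [-167.48, 167.48]. Speed limits (degrees/s): [108.29, 108.29, 136.94, 172.46, 172.46, 172.46].

INTERFACE

Orientations are given as a 3x3 rotation matrix whose columns are the frame's x, y, z axes.
In Python, from bench import r gives the robot as it stands.
- The arm moves only by the tool step_arm, never from a script. Its argument "increments" is a list of rows, each an object with "travel": the shift along the tool's x, y, z each as a share of 400 mm, from -1 to 1, a list of three; "angular": the turn, a rotation vector about the tool's x, y, z each as a share of 45 degrees, from -1 to 1, a list of three; "gripper": the closure, from -1 (fully open) to 1 (shut), so that 0 is half open. In form: [{"travel": [dx, dy, dz], "angular": [wx, wy, wz], "gripper": gripper}, ...]. A call has 1 to 8 rows; each row is the pose to reach, as a shift and turn from the pose commanded when the call began, along the tool's axes at that moment; what a row does not reach only later rows make up. A row lasts 1/10 s, in which the tool goes at most 50 mm and 8.59 degrees, less where a joint would pass 70% of its speed; a pose out of reach is approached as far as the arm can. A call with a number of a shift or a turn outside -1 to 1 is refused whole. A call with a gripper value outside its range is refused whole. The fingers move at their own pace and stop on an object; "force" is the grip in N (left out, the last holds). Time passes only in rows, so rows that repeat a pose let the fingers close. It gives the time, the measured TCP pose, the force and the opening at its end, in the units of the state.
- r.read_state(): the state, without advancing time (a new reading comes with each control period).
- r.camera(name): name is "scene" or "top" or "wrist"; returns the picture (480x640x3 uint8, red, green, blue); there is no depth.
- r.camera_info(name): a dict with "fx", "fy", "cx", "cy" (pixels), "k1" (the pictures are not rectified: a ray, as slopes to the right and down, at radius r is drawn at 1 + k1 r^2 times it, then the intrinsics apply), "eye" and "rotation" of the camera in the world; the wrist camera has in their place "mount" (4x4, takes a point from camera to tool coordinates, whose origin is the TCP and whose axes are the flange's). Camera axes: x right, y down, z forward; pixel columns grow to the right and rows downward; lengths in m; the calibration is good to about 2 mm. A picture is of the moment at which its call begins: read the wrist's pose just before it. camera_info takes no time and is no camera call.
- r.sign_off(): hands the job in, once; it reports no verdict.
The state is a dict: "time_s": time; "q": joint angles; "dq": joint speeds; "joint_efforts": joint torques, N m; "position": TCP position; "orientation": TCP orientation; "wrist_force": force on the tool from outside, world axes, zero at the start; "torque": the same for the moment, N m; "opening": opening from 0.0 (shut) to 1.0 (fully open).
Only numpy, scipy, OpenCV 4.12 (cv2) and the standard library are available. Lean on these libraries where they do the work, as an engineer would, in place of code of your own. Each camera call takes 0.05 s, during which the arm holds its last target.

## Working session

There is one attempt and no reset: what is moved stays moved. The work goes in short steps, Python scripts to look and compute and a tool call to move; the robot and the scene stay as the last step left them, time stands still between calls to the robot, and variables do not carry over. Pictures are saved under pics/ and viewed, and the job is handed in when it is done.

Besides the shell and the picture viewer there is one more tool, called after "Call:" as name(argument=value, ...), one argument or row to a line, values as JSON. step_arm: Moves the arm, as the interface text tells. Its arguments: {"type":"object","properties":{"increments":{"type":"array"},"force":{"type":"number"}},"required":["increments"]}

```bash
ls; mkdir -p pics; python3 - <<'E'
from bench import r
import cv2
s=r.read_state(); print(s)
for n in ("scene","top"):
    im=r.camera(n); cv2.imwrite(f"pics/{n}0.png",im[:,:,::-1]); print(n,r.camera_info(n))
print(r.camera_info("wrist"))
E
```

```text
pics
{'time_s': 0.0, 'q': array([ 6.35642125e+01,  2.75496759e+01,  9.14943126e+01, -7.20409476e-04,
        6.10250052e+01, -2.67185828e+00]), 'dq': array([ 0.12022502, -0.0752639 , -0.04540022,  0.0758186 ,  0.03097697,
        0.01487267]), 'joint_efforts': array([-2.71359400e-03, -9.50602341e+01, -4.30204439e+01, -1.14246261e-04,
        1.18580242e-02,  5.11648716e-05]), 'position': array([0.26175488, 0.59452698, 0.23867075]), 'orientation': array([[-9.15215985e-01,  4.02963303e-01, -5.26239856e-04],
       [ 4.02963644e-01,  9.15215345e-01, -1.08315045e-03],
       [ 4.51529079e-05, -1.20337214e-03, -9.99999275e-01]]), 'wrist_force': array([-0.4813309 , -0.12681697, -0.21721917]), 'torque': array([ 0.0027848 , -0.01794296,  0.00593024]), 'opening': 1.0002995062873092}
scene {'fx': 474.6809833106348, 'fy': 474.6809833106348, 'cx': 315.96557467578276, 'cy': 242.29916498297345, 'k1': -0.11551660462368842, 'eye': array([ 0.01648515, -0.6370983 ,  0.90539195]), 'rotation': array([[ 0.83531052, -0.35838685,  0.4169115 ],
       [-0.54968935, -0.53077848,  0.64507041],
       [-0.0098
[... 162 characters left out ...]
43914, 'eye': array([0.32724455, 0.11002044, 1.22196263]), 'rotation': array([[-0.0276881 , -0.98184751,  0.1876402 ],
       [-0.99955437,  0.02928901,  0.0057641 ],
       [-0.01115526, -0.18739698, -0.98222092]])}
{'fx': 390.50767357532425, 'fy': 390.50767357532425, 'cx': 316.49396971717914, 'cy': 245.41849586377367, 'k1': -0.06093204183682883, 'mount': array([[-5.84314016e-05, -9.49388776e-01, -3.14103406e-01,
         8.02329113e-02],
       [ 9.99999927e-01,  6.34000760e-05, -3.77654988e-04,
        -1.37717064e-03],
       [ 3.78455586e-04, -3.14103405e-01,  9.49388702e-01,
        -1.35092255e-01],
       [ 0.00000000e+00,  0.00000000e+00,  0.00000000e+00,
         1.00000000e+00]])}
```

View pics/scene0.png

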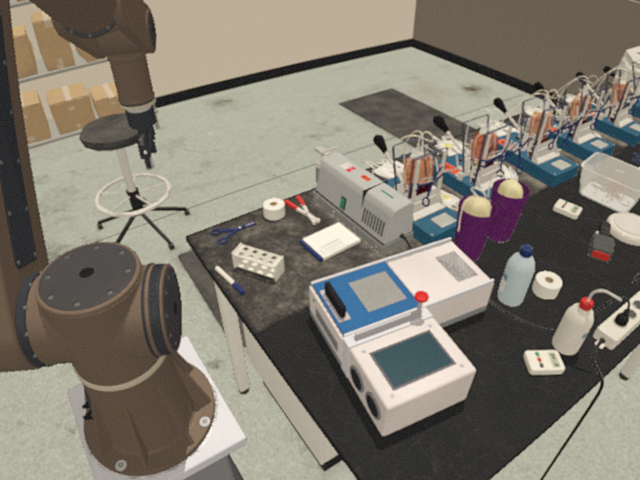

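View pics/top0.png

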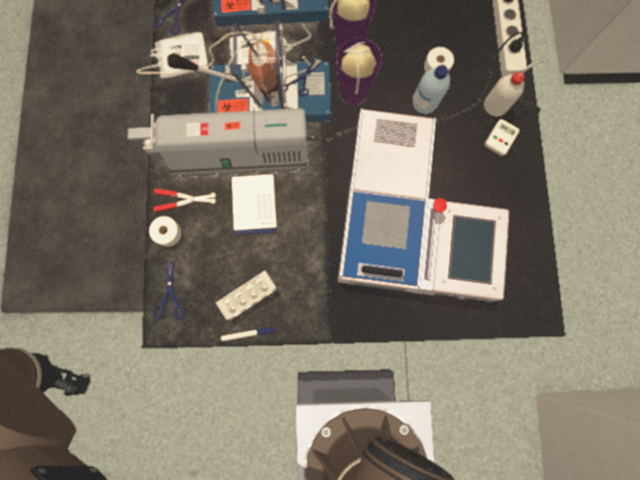

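The top view shows the blue hatch at about (385,238) px with its handle at (381,271), the red knob at (440,205), and the rack at (246,295). Next I'll enlarge these areas and measure.

```bash
cat > h.py <<'E'
import numpy as np, cv2
from bench import r
def ray(n,uv,pose=None):
    c=r.camera_info(n)
    K=np.array([[c['fx'],0,c['cx']],[0,c['fy'],c['cy']],[0,0,1]])
    p=cv2.undistortPoints(np.array(uv,float).reshape(-1,1,2),K,np.array([c['k1'],0,0,0,0.]))[:,0]
    d=np.c_[p,np.ones(len(p))]
    if n=='wrist':
        P,R=pose; M=c['mount']; return P+R@M[:3,3],(R@M[:3,:3]@d.T).T
    return c['eye'],(c['rotation']@d.T).T
def plane(n,uv,z,pose=None):
    e,d=ray(n,uv,pose); return e+d*((z-e[2])/d[:,2])[:,None]
def tri(rays):
    A=0;b=0
    for e,d in rays:
        d=d/np.linalg.norm(d);Q=np.eye(3)-np.outer(d,d);A=A+Q;b=b+Q@e
    x=np.linalg.solve(A,b); return x,[np.linalg.norm(np.cross(x-e,d/np.linalg.norm(d))) for e,d in rays]
def proj(n,X):
    c=r.camera_info(n); p=(np.atleast_2d(X)-c['eye'])@c['rotation']; s=p[:,:2]/p[:,2:]
    s=s*(1+c['k1']*(s**2).sum(1))[:,None]; return s*[c['fx'],c['fy']]+[c['cx'],c['cy']]
E
python3 - <<'E'
from h import *
t=cv2.imread('pics/top0.png'); s=cv2.imread('pics/scene0.png')
for n,im in(('top',t),('scene',s)):
    h=cv2.cvtColor(im,cv2.COLOR_BGR2HSV)
    blue=cv2.inRange(h,(100,120,80),(118,255,255)); red=cv2.inRange(h,(0,170,120),(6,255,255))|cv2.inRange(h,(174,170,120),(180,255,255))
    for nm,m in(('blue',blue),('red',red)):
        k,l,st,c=cv2.connectedComponentsWithStats(m)
        for i in range(1,k):
            if st[i,4]>40: print(n,nm,st[i],c[i].round(1))
cv2.imwrite('pics/tc.png',cv2.resize(t[180:310,330:520],None,fx=4,fy=4,interpolation=cv2.INTER_CUBIC))
cv2.imwrite('pics/tr.png',cv2.resize(t[260:350,150:290],None,fx=5,fy=5,interpolation=cv2.INTER_CUBIC))
cv2.imwrite('pics/sc.png',cv2.resize(s[240:430,300:500],None,fx=3,fy=3,interpolation=cv2.INTER_CUBIC))
E
```

```text
top blue [ 344  193   77   92 2458] [379.  246.5]
top red [222   0  28  12 285] [234.7   4.9]
top red [512  73  12  11  77] [517.   78.2]
top red [219  99  28  13 272] [232.9 105. ]
top red [226 123  13   6  62] [232.2 125.2]
top red [155 189  21   6  91] [164.6 191.9]
top red [434 198  12  14 128] [439.6 204.6]
top red [154 203  22   8 105] [164.5 206.7]
scene blue [596 123  35  20  99] [613.2 132.3]
scene blue [506 152  10  13  47] [510.6 157.5]
scene blue [516 162  16   9  43] [524.7 166.3]
scene blue [303 244  19  16  46] [313.3 252.6]
scene blue [ 313  262  104   71 2163] [364.  298.2]
scene red [285 200  11  10  48] [290.  204.4]
scene red [592 251  17  10 103] [600.1 255.3]
scene red [415 292  13  10 100] [420.9 296.5]
scene red [580 297  14  13 121] [585.8 303.6]
```

View pics/tc.png

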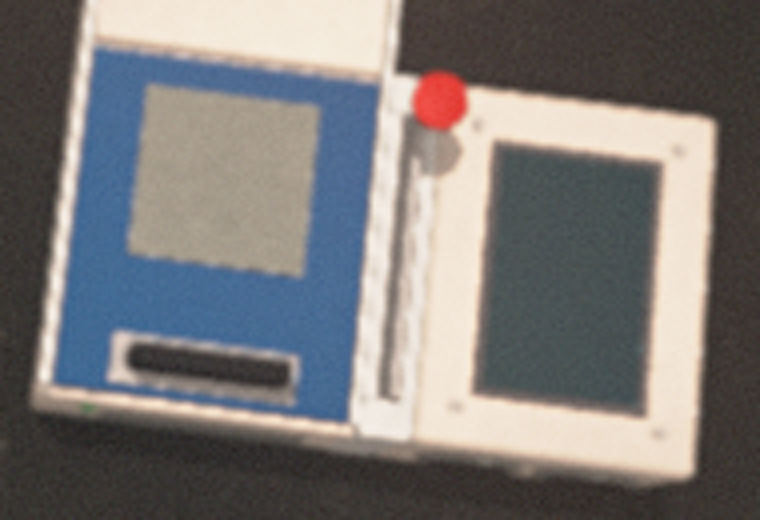

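View pics/tr.png

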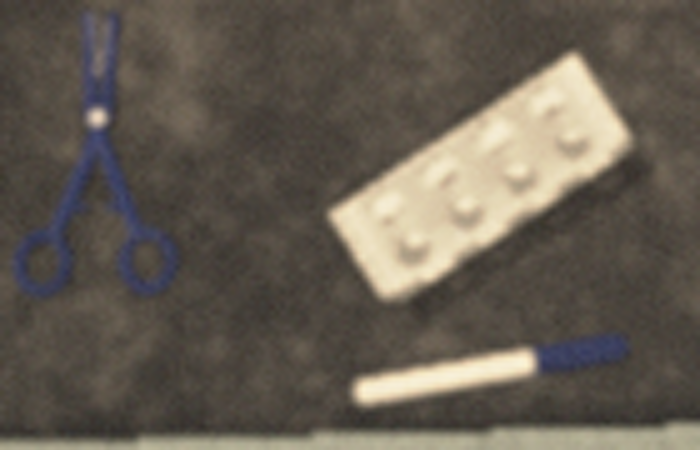

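View pics/sc.png

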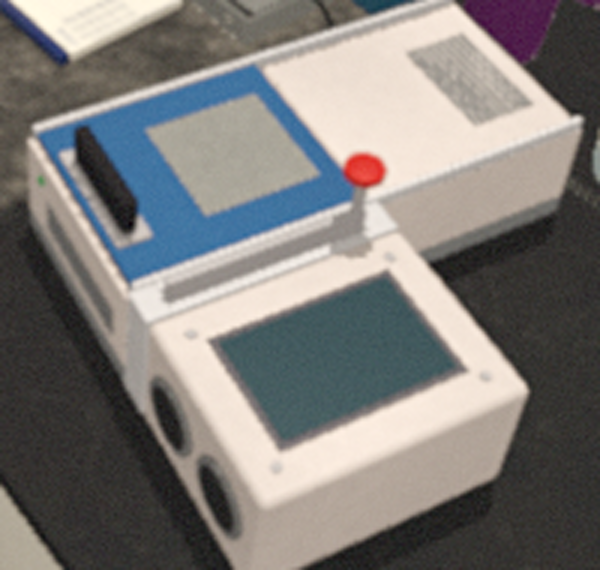

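```bash
python3 - <<'E'
from h import *
T=lambda p:(np.array(p,float)+.5)/4-.5+[330,180]
S=lambda p:(np.array(p,float)+.5)/3-.5+[300,240]
Rr=lambda p:(np.array(p,float)+.5)/5-.5+[150,260]
ht=plane('top',T([(128,352),(292,370),(210,361)]),.146); print('handle',ht)
hs=plane('scene',S([(82,130),(130,200)]),.146); print('handle scene',hs,hs.mean(0))
hc=plane('top',T([(97,48),(379,82),(352,421),(52,385)]),.11); print('hatch',hc.round(4))
ang=lambda a,b:np.degrees(np.arctan2(*(b-a)[[1,0]]))
print('yaw', ang(hc[3],hc[0]),ang(hc[2],hc[1]),ang(hc[1],hc[0])-90,ang(hc[2],hc[3])-90, ang(ht[1],ht[0])-90)
bx=plane('top',T([(400,75),(716,117),(692,478),(412,440)]),.11);print('cell',bx.round(4),ang(bx[1],bx[0])-90,ang(bx[2],bx[1]),ang(bx[2],bx[3])-90)
for zz in(.155,.165,.175): print('knob',zz,plane('top',[439.6,204.6],zz),plane('scene',[420.9,295.5],zz))
k=tri([ (ray('top',[439.6,204.6])[0],ray('top',[439.6,204.6])[1][0]),(ray('scene',[420.9,296.5])[0],ray('scene',[420.9,296.5])[1][0])]);print(k)
rc=plane('top',Rr([(576,52),(634,138),(390,300),(330,214)]),.056);print('rack',rc.round(4),rc.mean(0))
for i in range(4):print(np.linalg.norm(rc[i]-rc[i-1]),ang(rc[i-1],rc[i]))
E
```

```text
handle [[ 0.45623891  0.00337573  0.146     ]
 [ 0.44374061 -0.08539136  0.146     ]
 [ 0.44998906 -0.04103794  0.146     ]]
handle scene [[ 0.45243377 -0.00645224  0.146     ]
 [ 0.44077846 -0.08457096  0.146     ]] [ 0.44660612 -0.0455116   0.146     ]
hatch [[ 0.6383  0.0093  0.11  ]
 [ 0.6131 -0.1528  0.11  ]
 [ 0.418  -0.1238  0.11  ]
 [ 0.4432  0.0434  0.11  ]]
yaw -9.893093694238319 -8.46970990266153 -8.841187755663029 -8.570751578135116 -8.014495347579754
cell [[ 0.6169 -0.1653  0.11  ]
 [ 0.5866 -0.3463  0.11  ]
 [ 0.3804 -0.3117  0.11  ]
 [ 0.4064 -0.1566  0.11  ]] -9.504288564218385 -9.538708552646094 -9.511337027328992
knob 0.155 [[ 0.59029416 -0.17520868  0.155     ]] [[ 0.59522404 -0.16094178  0.155     ]]
knob 0.165 [[ 0.58782876 -0.1725354   0.165     ]] [[ 0.58751155 -0.16728722  0.165     ]]
knob 0.175 [[ 0.58536335 -0.16986212  0.175     ]] [[ 0.57979906 -0.17363266  0.175     ]]
(array([ 0.58586389, -0.17109804,  0.16683435]), [np.float64(0.0016848230969759553), np.float64(0.0016848230969759683)])
rack [[0.468  0.2235 0.056 ]
 [0.4266 0.1967 0.056 ]
 [0.3545 0.3116 0.056 ]
 [0.395  0.3399 0.056 ]] [0.41103173 0.26793559 0.056     ]
0.13738655804203867 -57.88514159347171
0.049346545183535075 -147.06142867193452
0.13570589294593408 122.13177658200351
0.04943932297546621 34.885825554301206
```

Call:
step_arm(
  increments=[
    {"travel":[-0.74,-0.685,0],"angular":[0,0,-0.333],"gripper":1},
    {"travel":[-0.74,-0.685,0],"angular":[0,0,-0.333],"gripper":1},
    {"travel":[-0.74,-0.685,0],"angular":[0,0,-0.333],"gripper":1},
    {"travel":[-0.74,-0.685,0],"angular":[0,0,-0.333],"gripper":1},
    {"travel":[-0.74,-0.685,0],"angular":[0,0,-0.333],"gripper":1},
    {"travel":[-0.74,-0.685,0],"angular":[0,0,-0.333],"gripper":1},
    {"travel":[-0.74,-0.685,0],"angular":[0,0,-0.333],"gripper":1},
    {"travel":[-0.74,-0.685,0],"angular":[0,0,-0.333],"gripper":1},
  ],
)

```text
time_s: 0.9
position: [0.4212, 0.2263, 0.2393]
orientation: [[-0.988, 0.152, -0.0], [0.152, 0.988, -0.0], [0.0, -0.0, -1.0]]
wrist_force: [0.5, 0.1, -0.7]
opening: 0.002
```

```bash
cat > go.py <<'E'
import sys
from h import *
# go.py x y z yawdeg(of tool y axis, world)
s=r.read_state(); R=s['orientation'];p=s['position']
yaw=np.degrees(np.arctan2(R[1,1],R[0,1]))
print('t',s['time_s'],'p',p.round(4),'yaw',yaw.round(2),'F',s['wrist_force'].round(1),'T',s['torque'].round(2),'op',s['opening'].round(3),'zax',R[:,2].round(4),'q',s['q'].round(0))
if len(sys.argv)>3:
    t=np.array([float(a) for a in sys.argv[1:4]]); d=R.T@(t-p); print('travel',(d/.4).round(4),'dist',np.linalg.norm(d))
    if len(sys.argv)>4: print('wz',-((float(sys.argv[4])-yaw+90)%180-90)/45)
E
python3 go.py 0.586 -0.171 0.22 81
```

```text
Traceback (most recent call last):
  File "go.py", line 6, in <module>
    print('t',s['time_s'],'p',p.round(4),'yaw',yaw.round(2),'F',s['wrist_force'].round(1),'T',s['torque'].round(2),'op',s['opening'].round(3),'zax',R[:,2].round(4),'q',s['q'].round(0))
                                                                                                                        ^^^^^^^^^^^^^^^^^^
AttributeError: 'float' object has no attribute 'round'
```

```bash
sed -i "s/s\['opening'\].round(3)/round(s['opening'],3)/" go.py; python3 go.py 0.586 -0.171 0.22 81; python3 - <<'E'
from h import *
cv2.imwrite('pics/w1.png',r.camera('wrist')[:,:,::-1])
E
```

```text
t 0.9 p [0.4212 0.2263 0.2393] yaw 81.24 F [ 0.5  0.1 -0.7] T [-0.03  0.01 -0.  ] op 0.002 zax [-0. -0. -1.] q [ 25.  14. 113.  -0.  53. -57.]
travel [-0.5585 -0.9188  0.0482] dist 0.43051013568702606
wz 0.005245904639159625
```

View pics/w1.png

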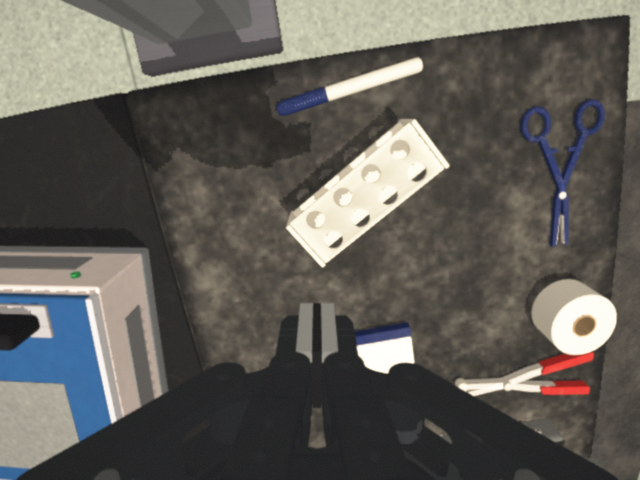

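The wrist view shows the rack with its top corners near (413,120), (448,165), (323,265) and (289,222). Next I'll cross-check the rack pose.

```bash
python3 - <<'E'
from h import *
s=r.read_state()
rc=plane('wrist',[(414,120),(448,165),(323,265),(289,222)],.056,(s['position'],s['orientation']));print(rc.round(4),rc.mean(0))
ang=lambda a,b:np.degrees(np.arctan2(*(b-a)[[1,0]]))
for i in range(4):print(np.linalg.norm(rc[i]-rc[i-1]),ang(rc[i-1],rc[i]))
E
```

```text
[[0.3573 0.3062 0.056 ]
 [0.3963 0.3307 0.056 ]
 [0.4664 0.2176 0.056 ]
 [0.4237 0.1951 0.056 ]] [0.41093848 0.26237946 0.056     ]
0.12938239161239287 120.85691368725756
0.046059979760739896 32.146602191660634
0.1330524224055892 -58.19341742170437
0.04832434325351007 -152.2451533050352
```

Call:
step_arm(
  increments=[
    {"travel":[-0.56,-0.92,0],"angular":[0,0,0],"gripper":1},
    {"travel":[-0.56,-0.92,0],"angular":[0,0,0],"gripper":1},
    {"travel":[-0.56,-0.92,0],"angular":[0,0,0],"gripper":1},
    {"travel":[-0.56,-0.92,0],"angular":[0,0,0],"gripper":1},
    {"travel":[-0.56,-0.92,0],"angular":[0,0,0],"gripper":1},
    {"travel":[-0.56,-0.92,0],"angular":[0,0,0],"gripper":1},
    {"travel":[-0.56,-0.92,0],"angular":[0,0,0],"gripper":1},
    {"travel":[-0.56,-0.92,0],"angular":[0,0,0],"gripper":1},
  ],
)

```text
time_s: 1.75
position: [0.5746, -0.1433, 0.2391]
orientation: [[-0.988, 0.153, -0.0], [0.153, 0.988, 0.0], [0.0, 0.0, -1.0]]
wrist_force: [1.2, 0.5, 1.3]
opening: -0.0
```

Call:
step_arm(
  increments=[
    {"travel":[0,-0.075,0],"angular":[0,0,0],"gripper":1},
    {"travel":[0,0,0],"angular":[0,0,0],"gripper":1},
  ],
)

```text
time_s: 1.95
position: [0.5741, -0.1477, 0.2386]
orientation: [[-0.987, 0.159, -0.0], [0.159, 0.987, -0.002], [0.0, -0.002, -1.0]]
wrist_force: [0.3, 1.3, -0.3]
opening: 0.0
```

```bash
python3 go.py 0.586 -0.171 0.20 81; python3 - <<'E'
from h import *
cv2.imwrite('pics/w2.png',r.camera('wrist')[:,:,::-1])
E
```

```text
t 1.95 p [ 0.5741 -0.1477  0.2386] yaw 80.83 F [ 0.3  1.3 -0.3] T [ 0.03 -0.05 -0.01] op 0.0 zax [-4.0e-04 -1.5e-03 -1.0e+00] q [-17.  23.  99.  -0.  58. -98.]
travel [-0.0388 -0.0526  0.0967] dist 0.04668441442229815
wz -0.0037500579016930637
```

View pics/w2.png

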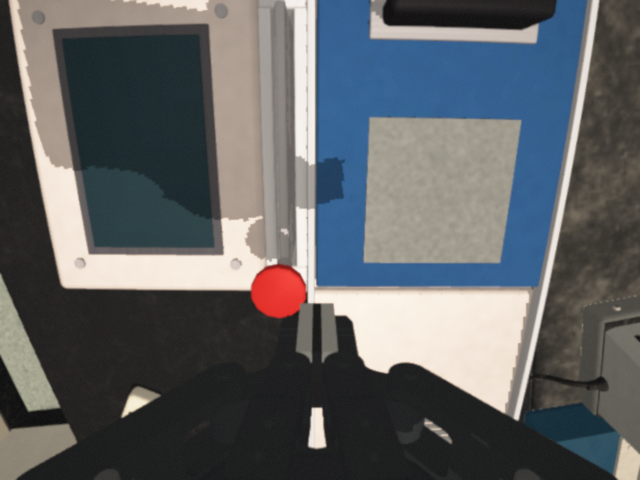

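The wrist view shows the red knob at (278,291), just left of the fingertips at (317,310). The box edge at column 312–317 is vertical, so tool and box yaw agree.

```bash
python3 - <<'E'
from h import *
s=r.read_state();po=(s['position'],s['orientation'])
im=cv2.imread('pics/w2.png');h=cv2.cvtColor(im,cv2.COLOR_BGR2HSV)
m=cv2.inRange(h,(0,170,120),(6,255,255))|cv2.inRange(h,(174,170,120),(180,255,255))
k,l,st,c=cv2.connectedComponentsWithStats(m);i=1+st[1:,4].argmax();print(st[i],c[i])
for z in(.155,.165,.175,.18):
  print(z,plane('wrist',[c[i]],z,po), 'dia',np.ptp(plane('wrist',[[st[i,0],c[i][1]],[st[i,0]+st[i,2],c[i][1]]],z,po)[:,1]))
print(plane('wrist',[(370,118),(520,120),(500,263),(363,263)],.11,po), plane('wrist',[(315,20),(317,286),(540,288),(590,10)],.11,po))
print('handle',plane('wrist',[(385,22),(553,18)],.146,po))
# triangulate knob with 3 views
rs=[ray('top',[439.6,204.6]),ray('scene',[420.9,296.5]),ray('wrist',[c[i]],po)]
print(tri([(e,d[0]) for e,d in rs]))
E
```

```text
[ 251  265   55   53 2256] [278.04388298 291.20478723]
0.155 [[ 0.59136684 -0.16866023  0.155     ]] dia 0.03343094915843403
0.165 [[ 0.58694496 -0.16686868  0.165     ]] dia 0.03190310312862993
0.175 [[ 0.58252308 -0.16507714  0.175     ]] dia 0.030375257098825797
0.18 [[ 0.58031214 -0.16418137  0.18      ]] dia 0.02961133408392369
[[ 0.50026476 -0.09510313  0.11      ]
 [ 0.51586051  0.00290697  0.11      ]
 [ 0.61511788 -0.01233303  0.11      ]
 [ 0.59901344 -0.11187616  0.11      ]] [[ 0.43774425 -0.1210896   0.11      ]
 [ 0.61164881 -0.14755636  0.11      ]
 [ 0.64057477  0.01835562  0.11      ]
 [ 0.45464578  0.05004445  0.11      ]]
handle [[ 0.45205597 -0.08592335  0.146     ]
 [ 0.4618705   0.0045415   0.146     ]]
(array([ 0.58682615, -0.16945219,  0.16509657]), [np.float64(0.00305219452691556), np.float64(0.0011717874418776392), np.float64(0.0025725007779716777)])
```

Call:
step_arm(
  increments=[
    {"travel":[-0.038,-0.048,0.04],"angular":[0,0,0],"gripper":1},
    {"travel":[-0.038,-0.048,0.08],"angular":[0,0,0],"gripper":1},
    {"travel":[-0.038,-0.048,0.12],"angular":[0,0,0],"gripper":1},
    {"travel":[-0.038,-0.048,0.12],"angular":[0,0,0],"gripper":1},
  ],
)

```text
time_s: 2.4
position: [0.5851, -0.1618, 0.1891]
orientation: [[-0.988, 0.152, -0.004], [0.152, 0.988, 0.001], [0.004, 0.001, -1.0]]
wrist_force: [0.2, -0.1, -0.2]
opening: 0.001
```

```bash
python3 go.py 0.586 -0.169 0.18 81
```

```text
t 2.4 p [ 0.5851 -0.1618  0.1891] yaw 81.23 F [ 0.2 -0.1 -0.2] T [0.   0.04 0.  ] op 0.001 zax [-0.0037  0.0013 -1.    ] q [ -18.   27.  100.    0.   53. -100.]
travel [-0.005  -0.0174  0.0228] dist 0.011631630501238355
wz 0.005113876715890342
```

Call:
step_arm(
  increments=[
    {"travel":[-0.005,-0.017,0],"angular":[0,0,0],"gripper":1},
    {"travel":[-0.005,-0.017,0.01],"angular":[0,0,0],"gripper":1},
    {"travel":[-0.005,-0.017,0.02],"angular":[0,0,0],"gripper":1},
    {"travel":[-0.005,-0.017,0.03],"angular":[0,0,0],"gripper":1},
    {"travel":[-0.005,-0.017,0.04],"angular":[0,0,0],"gripper":1},
  ],
)

```text
time_s: 2.9
position: [0.5877, -0.1697, 0.1754]
orientation: [[-0.988, 0.153, 0.001], [0.153, 0.988, -0.0], [-0.001, -0.0, -1.0]]
wrist_force: [1.8, -0.2, 2.5]
opening: 0.001
```

```bash
python3 go.py 0.586 -0.169 0.163 81
```

```text
t 2.9 p [ 0.5877 -0.1697  0.1754] yaw 81.22 F [ 1.8 -0.2  2.5] T [-0.16 -0.13 -0.  ] op 0.001 zax [ 1.e-03 -4.e-04 -1.e+00] q [ -19.   28.  100.   -0.   51. -100.]
travel [0.0045 0.0011 0.031 ] dist 0.01254979902816907
wz 0.004924519504839332
```

Light contact (2.5 N) with the fingertips at z≈0.167, so the door is probably about 12 mm ajar. I'll press on slowly.

Call:
step_arm(
  increments=[
    {"travel":[0,0,0.008],"angular":[0,0,0],"gripper":1},
    {"travel":[0,0,0.016],"angular":[0,0,0],"gripper":1},
    {"travel":[0,0,0.022],"angular":[0,0,0],"gripper":1},
  ],
)

```text
time_s: 3.2
position: [0.5874, -0.1695, 0.1662]
orientation: [[-0.988, 0.153, -0.0], [0.153, 0.988, 0.0], [0.0, 0.0, -1.0]]
wrist_force: [0.9, 0.4, 1.8]
opening: -0.005
```

Call:
step_arm(
  increments=[
    {"travel":[0,0,0.006],"angular":[0,0,0],"gripper":1},
    {"travel":[0,0,0.012],"angular":[0,0,0],"gripper":1},
  ],
)

```text
time_s: 3.4
position: [0.5876, -0.1697, 0.1619]
orientation: [[-0.988, 0.153, 0.001], [0.153, 0.988, -0.0], [-0.001, -0.0, -1.0]]
wrist_force: [-5.7, -1.0, 34.6]
opening: 0.0
```

Call:
step_arm(
  increments=[
    {"travel":[0,0,0.0],"angular":[0,0,0],"gripper":1},
  ],
)

```text
time_s: 3.5
position: [0.5875, -0.1696, 0.1623]
orientation: [[-0.988, 0.153, 0.0], [0.153, 0.988, -0.0], [-0.0, -0.0, -1.0]]
wrist_force: [-1.1, 0.3, 11.6]
opening: -0.002
```

```bash
python3 go.py 0.586 -0.169 0.163 81
```

```text
t 3.5 p [ 0.5875 -0.1696  0.1623] yaw 81.22 F [-1.1  0.3 11.6] T [-0.02  0.28 -0.01] op -0.002 zax [ 5.e-04 -2.e-04 -1.e+00] q [ -19.   29.  101.   -0.   50. -100.]
travel [ 0.004   0.001  -0.0018] dist 0.0017938275260372598
wz 0.004824544302943916
```

Call:
step_arm(
  increments=[
    {"travel":[0,0,0.002],"angular":[0,0,0],"gripper":1},
    {"travel":[0,0,0.002],"angular":[0,0,0],"gripper":1},
    {"travel":[0,0,0.002],"angular":[0,0,0],"gripper":1},
  ],
)

```text
time_s: 3.8
position: [0.5876, -0.1697, 0.1621]
orientation: [[-0.988, 0.153, 0.001], [0.153, 0.988, -0.0], [-0.001, -0.0, -1.0]]
wrist_force: [-4.1, 0.2, 21.4]
opening: 0.001
```

```bash
python3 go.py
```

```text
t 3.8 p [ 0.5876 -0.1697  0.1621] yaw 81.22 F [-4.1  0.2 21.4] T [ 0.11  0.74 -0.03] op 0.001 zax [ 1.e-03 -5.e-04 -1.e+00] q [ -19.   29.  101.   -0.   50. -100.]
```

The door is home: the knob top is at about 0.154 m, with 21 N and no further motion. Next I'll lift, move above the handle, rotate and open.

```bash
python3 go.py 0.451 -0.042 0.212 -9
```

```text
t 3.8 p [ 0.5876 -0.1697  0.1621] yaw 81.22 F [-4.1  0.2 21.4] T [ 0.11  0.74 -0.03] op 0.001 zax [ 1.e-03 -5.e-04 -1.e+00] q [ -19.   29.  101.   -0.   50. -100.]
travel [ 0.3861  0.2633 -0.1252] dist 0.19353568417312988
wz -1.9950534598936884
```

Call:
step_arm(
  increments=[
    {"travel":[0,0,-0.12],"angular":[0,0,0],"gripper":1},
    {"travel":[0,0,-0.14],"angular":[0,0,0],"gripper":1},
  ],
)

```text
time_s: 4.0
position: [0.5889, -0.17, 0.2207]
orientation: [[-0.988, 0.153, 0.004], [0.153, 0.988, -0.001], [-0.004, -0.001, -1.0]]
wrist_force: [1.0, -0.6, 0.2]
opening: -0.004
```

```bash
python3 go.py 0.451 -0.042 0.212 -9
```

```text
t 4.0 p [ 0.5889 -0.17    0.2207] yaw 81.22 F [ 1.  -0.6  0.2] T [-0.02 -0.03 -0.02] op -0.004 zax [ 0.0042 -0.0014 -1.    ] q [ -19.   25.   98.    0.   56. -100.]
travel [0.3897 0.2637 0.0199] dist 0.18837089064158663
wz -1.9950589978695992
```

Call:
step_arm(
  increments=[
    {"travel":[0.39,0.264,0],"angular":[0,0,1],"gripper":-1},
    {"travel":[0.39,0.264,0],"angular":[0,0,1],"gripper":-1},
    {"travel":[0.39,0.264,0],"angular":[0,0,1],"gripper":-1},
    {"travel":[0.39,0.264,0],"angular":[0,0,1],"gripper":-1},
    {"travel":[0.39,0.264,0],"angular":[0,0,1],"gripper":-1},
    {"travel":[0.39,0.264,0],"angular":[0,0,1],"gripper":-1},
  ],
)

```text
time_s: 4.6
position: [0.4483, -0.0405, 0.2171]
orientation: [[-0.587, 0.809, 0.0], [0.809, 0.587, 0.0], [0.0, 0.0, -1.0]]
wrist_force: [1.3, -0.8, 0.2]
opening: 0.994
```

Call:
step_arm(
  increments=[
    {"travel":[0,0,0],"angular":[0,0,1],"gripper":-1},
    {"travel":[0,0,0],"angular":[0,0,1],"gripper":-1},
    {"travel":[0,0,0],"angular":[0,0,1],"gripper":-1},
    {"travel":[0,0,0],"angular":[0,0,1],"gripper":-1},
    {"travel":[0,0,0],"angular":[0,0,1],"gripper":-1},
    {"travel":[0,0,0],"angular":[0,0,1],"gripper":-1},
    {"travel":[0,0,0],"angular":[0,0,1],"gripper":-1},
  ],
)

```text
time_s: 5.3
position: [0.4491, -0.0413, 0.2168]
orientation: [[0.153, 0.988, -0.0], [0.988, -0.153, 0.0], [-0.0, -0.0, -1.0]]
wrist_force: [1.0, 0.1, 0.1]
opening: 1.0
```

```bash
python3 go.py 0.451 -0.042 0.124 -9;  python3 - <<'E'
from h import *
cv2.imwrite('pics/w3.png',r.camera('wrist')[:,:,::-1])
E
```

```text
t 5.3 p [ 0.4491 -0.0413  0.2168] yaw -8.81 F [1.  0.1 0.1] T [ 0.    0.   -0.02] op 1.0 zax [-3.e-04  0.e+00 -1.e+00] q [ -9.  13. 118.  -0.  49.  -0.]
travel [-0.0009  0.0051  0.2319] dist 0.09277817521412318
wz 0.004274797954941631
```

View pics/w3.png

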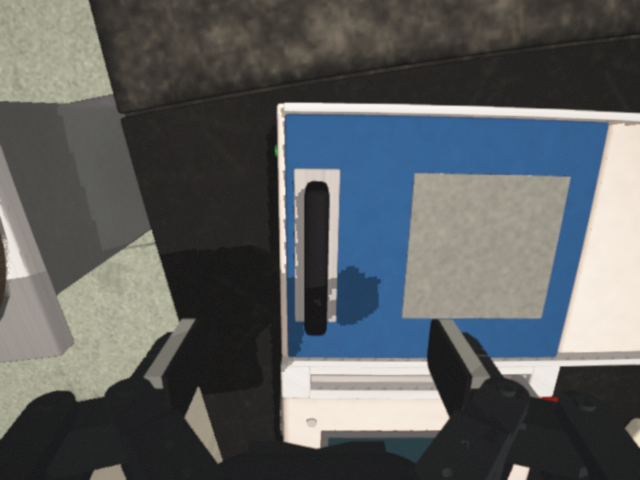

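The black bar at (316,183)–(316,325) is centred and aligned between the open fingers. Next I'll measure its position along y.

```bash
python3 - <<'E'
from h import *
s=r.read_state();po=(s['position'],s['orientation'])
p=plane('wrist',[(317,184),(317,331)],.146,po);print(p,p.mean(0), np.linalg.norm(p[0]-p[1]))
E
```

```text
[[ 0.4562473   0.0033119   0.146     ]
 [ 0.44289951 -0.08400814  0.146     ]] [ 0.4495734  -0.04034812  0.146     ] 0.08833432130622898
```

Call:
step_arm(
  increments=[
    {"travel":[0,0.005,0.08],"angular":[0,0,0],"gripper":-1},
    {"travel":[0,0.005,0.16],"angular":[0,0,0],"gripper":-1},
    {"travel":[0,0.005,0.22],"angular":[0,0,0],"gripper":-1},
    {"travel":[0,0.005,0.22],"angular":[0,0,0],"gripper":-1},
  ],
)

```text
time_s: 5.75
position: [0.4494, -0.0414, 0.1266]
orientation: [[0.151, 0.988, -0.005], [0.989, -0.151, 0.001], [0.0, -0.005, -1.0]]
wrist_force: [-0.3, -0.7, 0.2]
opening: 1.001
```

```bash
python3 go.py 0.451 -0.042 0.124 -9
```

```text
t 5.75 p [ 0.4494 -0.0414  0.1266] yaw -8.7 F [-0.3 -0.7  0.2] T [0.   0.03 0.03] op 1.001 zax [-4.8e-03  8.0e-04 -1.0e+00] q [ -9.  22. 123.  -0.  36.  -0.]
travel [-0.0009  0.0042  0.0065] dist 0.003131584754140369
wz 0.006724966830536674
```

Call:
step_arm(
  increments=[
    {"travel":[0,0,0],"angular":[0,0,0],"gripper":1},
    {"travel":[0,0,0],"angular":[0,0,0],"gripper":1},
    {"travel":[0,0,0],"angular":[0,0,0],"gripper":1},
    {"travel":[0,0,0],"angular":[0,0,0],"gripper":1},
    {"travel":[0,0,0],"angular":[0,0,0],"gripper":1},
    {"travel":[0,0,0],"angular":[0,0,0],"gripper":1},
  ],
  force=35,
)

```text
time_s: 6.35
position: [0.4515, -0.0417, 0.1295]
orientation: [[0.153, 0.988, 0.001], [0.988, -0.153, -0.0], [0.0, 0.001, -1.0]]
wrist_force: [-2.5, 1.1, 12.6]
opening: 0.156
```

```bash
python3 go.py
```

```text
t 6.35 p [ 0.4515 -0.0417  0.1295] yaw -8.8 F [-2.5  1.1 12.6] T [-0.01  0.49 -0.35] op 0.156 zax [ 7.e-04 -0.e+00 -1.e+00] q [ -9.  21. 123.   0.  36.  -0.]
```

Call:
step_arm(
  increments=[
    {"travel":[0,0,-0.006],"angular":[0,0,0],"gripper":1},
    {"travel":[0,0.02,-0.006],"angular":[0,0,0],"gripper":1},
    {"travel":[0,0.06,-0.006],"angular":[0,0,0],"gripper":1},
  ],
)

```text
time_s: 6.65
position: [0.4732, -0.0453, 0.1307]
orientation: [[0.153, 0.988, -0.004], [0.988, -0.153, 0.0], [-0.0, -0.004, -1.0]]
wrist_force: [-4.2, -4.7, -15.1]
opening: 0.156
```

```bash
python3 go.py
```

```text
t 6.65 p [ 0.4732 -0.0453  0.1307] yaw -8.78 F [ -4.2  -4.7 -15.1] T [-0.76  0.59 -0.4 ] op 0.156 zax [-3.6e-03  3.0e-04 -1.0e+00] q [ -9.  23. 120.  -0.  38.  -0.]
```

Call:
step_arm(
  increments=[
    {"travel":[0,0.05,0.003],"angular":[0,0,0],"gripper":1},
    {"travel":[0,0.11,0.003],"angular":[0,0,0],"gripper":1},
    {"travel":[0,0.17,0.003],"angular":[0,0,0],"gripper":1},
    {"travel":[0,0.23,0.003],"angular":[0,0,0],"gripper":1},
  ],
)

```text
time_s: 7.05
position: [0.5669, -0.0608, 0.1307]
orientation: [[0.152, 0.988, -0.0], [0.988, -0.152, -0.001], [-0.001, 0.0, -1.0]]
wrist_force: [-6.8, -14.3, 7.7]
opening: 0.155
```

```bash
python3 go.py 0.6392 -0.071 0.1295 -9.2
```

```text
t 7.05 p [ 0.5669 -0.0608  0.1307] yaw -8.77 F [ -6.8 -14.3   7.7] T [-2.26  1.18 -0.37] op 0.155 zax [-2.0e-04 -1.4e-03 -1.0e+00] q [ -9.  29. 108.  -0.  43.  -0.]
travel [0.0023 0.1825 0.0029] dist 0.07303029218103023
wz 0.009551300898726823
```

Call:
step_arm(
  increments=[
    {"travel":[-0.005,0.05,0],"angular":[0,0,0],"gripper":1},
    {"travel":[-0.006,0.1,0],"angular":[0,0,0],"gripper":1},
    {"travel":[-0.006,0.14,0],"angular":[0,0,0],"gripper":1},
    {"travel":[-0.007,0.165,0],"angular":[0,0,0],"gripper":1},
  ],
)

```text
time_s: 7.45
position: [0.6325, -0.0718, 0.1307]
orientation: [[0.153, 0.988, 0.001], [0.988, -0.153, 0.001], [0.001, 0.001, -1.0]]
wrist_force: [-2.1, 8.6, 7.0]
opening: 0.154
```

```bash
python3 go.py 0.6392 -0.071 0.1295 -9.2
```

```text
t 7.45 p [ 0.6325 -0.0718  0.1307] yaw -8.81 F [-2.1  8.6  7. ] T [ 1.3   0.43 -0.36] op 0.154 zax [ 1.3e-03  7.0e-04 -1.0e+00] q [-9. 33. 99.  0. 48. -0.]
travel [0.0047 0.0163 0.0029] dist 0.006880026932109828
wz 0.008733121350088722
```

Within a few mm of the stop. I'll creep in to feel it.

Call:
step_arm(
  increments=[
    {"travel":[0.002,0.01,0],"angular":[0,0,0],"gripper":1},
    {"travel":[0.002,0.02,0],"angular":[0,0,0],"gripper":1},
  ],
)

```text
time_s: 7.65
position: [0.6363, -0.0724, 0.1306]
orientation: [[0.153, 0.988, -0.006], [0.988, -0.153, 0.001], [-0.0, -0.006, -1.0]]
wrist_force: [-39.2, 3.9, 39.1]
opening: 0.153
```

```bash
python3 go.py
```

```text
t 7.65 p [ 0.6363 -0.0724  0.1306] yaw -8.78 F [-39.2   3.9  39.1] T [ 0.66  5.94 -0.36] op 0.153 zax [-5.7e-03  6.0e-04 -1.0e+00] q [-9. 34. 98. -0. 49. -0.]
```

Call:
step_arm(
  increments=[
    {"travel":[0,-0.002,0],"angular":[0,0,0],"gripper":1},
    {"travel":[0,-0.002,0],"angular":[0,0,0],"gripper":1},
  ],
)

```text
time_s: 7.85
position: [0.6361, -0.0724, 0.1306]
orientation: [[0.153, 0.988, -0.004], [0.988, -0.153, 0.0], [-0.0, -0.004, -1.0]]
wrist_force: [-16.5, 1.5, 16.7]
opening: 0.154
```

```bash
python3 go.py;  python3 - <<'E'
from h import *
t=r.camera('top')[:,:,::-1]
cv2.imwrite('pics/t4.png',cv2.resize(t[100:310,330:520],None,fx=2.8,fy=2.8,interpolation=cv2.INTER_CUBIC))
t=r.camera('scene')[:,:,::-1]
cv2.imwrite('pics/s4.png',cv2.resize(t[230:430,300:500],None,fx=3,fy=3,interpolation=cv2.INTER_CUBIC))
cv2.imwrite('pics/w4.png',r.camera('wrist')[:,:,::-1])
E
```

```text
t 7.85 p [ 0.6361 -0.0724  0.1306] yaw -8.79 F [-16.5   1.5  16.7] T [ 0.23  2.42 -0.38] op 0.154 zax [-3.5e-03  4.0e-04 -1.0e+00] q [-9. 34. 98. -0. 48. -0.]
```

View pics/s4.png

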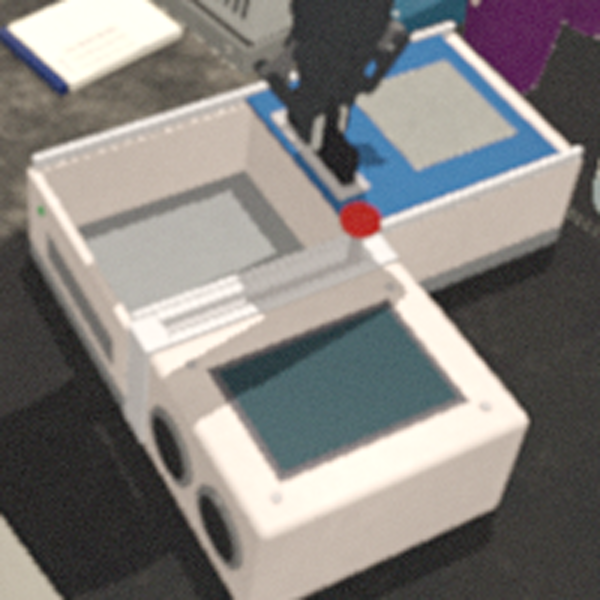

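View pics/w4.png

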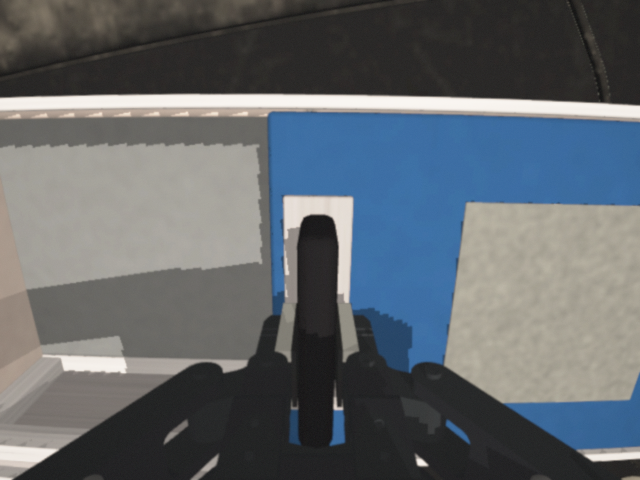

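The scene view shows the chamber uncovered, the hatch back at the rear, and the red knob down. Next I'll release, lift and check the travel.

Call:
step_arm(
  increments=[
    {"travel":[0,0,0],"angular":[0,0,0],"gripper":-1},
    {"travel":[0,0,0],"angular":[0,0,0],"gripper":-1},
    {"travel":[0,0,0],"angular":[0,0,0],"gripper":-1},
    {"travel":[0,0,-0.06],"angular":[0,0,0],"gripper":-1},
    {"travel":[0,0,-0.14],"angular":[0,0,0],"gripper":-1},
    {"travel":[0,0,-0.22],"angular":[0,0,0],"gripper":-1},
    {"travel":[0,0,-0.22],"angular":[0,0,0],"gripper":-1},
  ],
)

```text
time_s: 8.7
position: [0.6405, -0.0729, 0.2226]
orientation: [[0.153, 0.988, 0.007], [0.988, -0.153, -0.001], [-0.0, 0.007, -1.0]]
wrist_force: [0.4, -0.5, 0.2]
opening: 1.0
```

```bash
python3 go.py 0.411 0.265 0.22 33; python3 - <<'E'
from h import *
cv2.imwrite('pics/w5.png',r.camera('wrist')[:,:,::-1])
E
```

```text
t 8.7 p [ 0.6405 -0.0729  0.2226] yaw -8.78 F [ 0.4 -0.5  0.2] T [ 0.02 -0.03  0.01] op 1.0 zax [ 0.0069 -0.0011 -1.    ] q [-9. 28. 94. -0. 58. -0.]
travel [ 0.7474 -0.696   0.0015] dist 0.4085127407551982
wz -0.9283536453700347
```

View pics/w5.png

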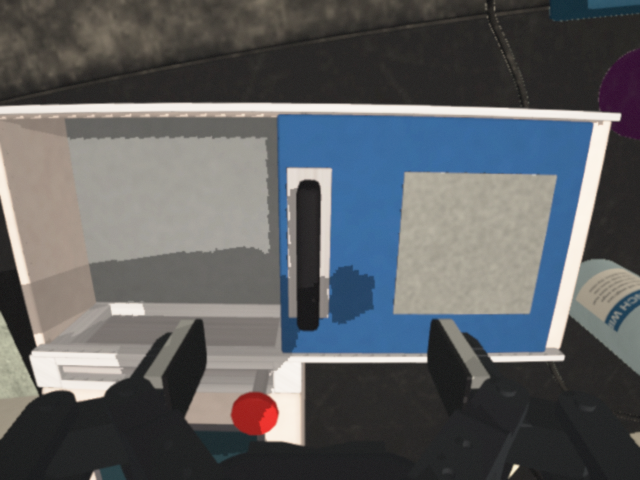

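The bar is now at (309,181)–(309,329), and the hatch's back edge meets the end lip at about column 590. Next I'll measure the travel and chamber position.

```bash
python3 - <<'E'
from h import *
s=r.read_state();po=(s['position'],s['orientation'])
p=plane('wrist',[(309,182),(309,327)],.146,po);h=p.mean(0);print(p,h,np.linalg.norm(p[0]-p[1]))
d=h-[0.44957,-0.04035,.146];print('travel',np.linalg.norm(d),np.degrees(np.arctan2(d[1],d[0])))
print('knob155',plane('wrist',[(255,413)],.155,po))
a=np.radians(-9.2);X=np.array([np.cos(a),np.sin(a),0]);Y=np.array([-np.sin(a),np.cos(a),0])
for hh,o in((h,.11),(np.array([.44957,-.04035,.146]),-.08)): print('chamber',hh-o*X)
print('from knob',np.array([.5868,-.1695,.155])-.075*X+.105*Y)
print('floor corners',plane('wrist',[(66,118),(278,118),(97,303)],.02,po).round(4))
E
```

```text
[[ 0.64287499 -0.02707176  0.146     ]
 [ 0.62888675 -0.1141384   0.146     ]] [ 0.63588087 -0.07060508  0.146     ] 0.0881831657424753
travel 0.18875145423691897 -9.223763775327203
knob155 [[ 0.58571278 -0.16567528  0.155     ]]
chamber [ 0.52729588 -0.05301815  0.146     ]
chamber [ 0.5285409 -0.0531405  0.146    ]
from knob [ 0.5295523 -0.0538596  0.155    ]
floor corners [[ 0.445   0.0394  0.02  ]
 [ 0.6212  0.0094  0.02  ]
 [ 0.4162 -0.1297  0.02  ]]
```

Call:
step_arm(
  increments=[
    {"travel":[0.75,-0.69,0],"angular":[0,0,-0.9333],"gripper":-1},
    {"travel":[0.75,-0.69,0],"angular":[0,0,-0.9333],"gripper":-1},
    {"travel":[0.75,-0.69,0],"angular":[0,0,-0.9333],"gripper":-1},
    {"travel":[0.75,-0.69,0],"angular":[0,0,-0.9333],"gripper":-1},
    {"travel":[0.75,-0.69,0],"angular":[0,0,-0.9333],"gripper":-1},
    {"travel":[0.75,-0.69,0],"angular":[0,0,-0.9333],"gripper":-1},
    {"travel":[0.75,-0.69,0],"angular":[0,0,-0.9333],"gripper":-1},
    {"travel":[0.75,-0.69,0],"angular":[0,0,-0.9333],"gripper":-1},
  ],
)

```text
time_s: 9.55
position: [0.4137, 0.2609, 0.2174]
orientation: [[-0.548, 0.837, -0.001], [0.837, 0.548, -0.0], [0.0, -0.001, -1.0]]
wrist_force: [0.7, 0.4, -0.1]
opening: 0.999
```

Call:
step_arm(
  increments=[
    {"travel":[0,0,0],"angular":[0,0,0],"gripper":-1},
    {"travel":[0,0,0],"angular":[0,0,0],"gripper":-1},
  ],
)

```text
time_s: 9.75
position: [0.4144, 0.2605, 0.2175]
orientation: [[-0.55, 0.835, -0.001], [0.835, 0.55, -0.001], [-0.0, -0.001, -1.0]]
wrist_force: [0.7, -0.2, 0.2]
opening: 1.0
```

```bash
python3 go.py 0.411 0.265 0.22 33; python3 - <<'E'
from h import *
cv2.imwrite('pics/w6.png',r.camera('wrist')[:,:,::-1])
E
```

```text
t 9.75 p [0.4144 0.2605 0.2175] yaw 33.4 F [ 0.7 -0.2  0.2] T [-0.03  0.03 -0.04] op 1.0 zax [-7.e-04 -5.e-04 -1.e+00] q [ 29.  16. 113.  -0.  50.  -5.]
travel [ 0.014  -0.0009 -0.0063] dist 0.006137006610549794
wz 0.008836700230574479
```

View pics/w6.png

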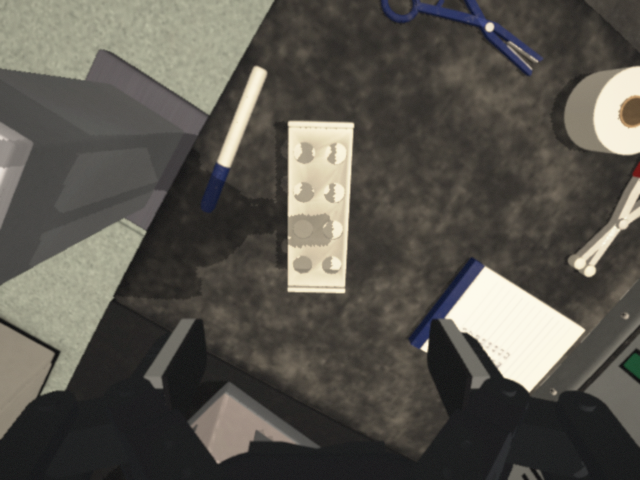

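The rack corners are at (288,122), (353,123), (346,291) and (288,290): aligned with the jaws.

```bash
python3 - <<'E'
from h import *
s=r.read_state();po=(s['position'],s['orientation'])
p=plane('wrist',[(288,122),(353,123),(346,291),(288,290)],.056,po);h=p.mean(0);print(p.round(4),h)
ang=lambda a,b:np.degrees(np.arctan2(*(b-a)[[1,0]]))
for i in range(4):print(np.linalg.norm(p[i]-p[i-1]),ang(p[i-1],p[i]))
print('local',po[1].T@(p-po[0]).T/.4)
E
python3 go.py 0.411 0.264 0.062 33
```

```text
[[0.3551 0.3113 0.056 ]
 [0.395  0.3367 0.056 ]
 [0.4669 0.2235 0.056 ]
 [0.426  0.1978 0.056 ]] [0.41077138 0.26730896 0.056     ]
0.13388250606597368 122.02195397249953
0.047393405583756404 32.461712862930455
0.13407981011876216 -57.57931128932173
0.04832539282212906 -147.7768510814259
local [[ 0.19020627  0.18848711 -0.14667356 -0.14441762]
 [-0.05438856  0.06408246  0.05897886 -0.06181353]
 [ 0.40394561  0.4038631   0.40392558  0.40400962]]
t 9.8 p [0.4151 0.2597 0.2176] yaw 33.29 F [ 0.6 -0.5 -1.2] T [ 0.01  0.05 -0.02] op 1.001 zax [-5.e-04 -5.e-04 -1.e+00] q [ 28.  16. 113.  -0.  50.  -5.]
travel [ 0.0147 -0.0024  0.3889] dist 0.1556895130847331
wz 0.006512946473320527
```

Call:
step_arm(
  increments=[
    {"travel":[0.021,0.002,0.1],"angular":[0,0,0.018],"gripper":-1},
    {"travel":[0.021,0.002,0.2],"angular":[0,0,0.018],"gripper":-1},
    {"travel":[0.021,0.002,0.29],"angular":[0,0,0.018],"gripper":-1},
    {"travel":[0.021,0.002,0.36],"angular":[0,0,0.018],"gripper":-1},
    {"travel":[0.021,0.002,0.42],"angular":[0,0,0.018],"gripper":-1},
    {"travel":[0.021,0.002,0.453],"angular":[0,0,0.018],"gripper":-1},
    {"travel":[0.021,0.002,0.453],"angular":[0,0,0.018],"gripper":-1},
    {"travel":[0.021,0.002,0.453],"angular":[0,0,0.018],"gripper":-1},
  ],
)

```text
time_s: 10.6
position: [0.4119, 0.2662, 0.0368]
orientation: [[-0.534, 0.845, -0.001], [0.845, 0.534, -0.0], [-0.0, -0.001, -1.0]]
wrist_force: [-0.1, 0.1, 0.6]
opening: 1.0
```

```bash
python3 go.py 0.411 0.267 0.036 32.5; python3 - <<'E'
from h import *
cv2.imwrite('pics/w7.png',r.camera('wrist')[:,:,::-1])
E
```

```text
t 10.6 p [0.4119 0.2662 0.0368] yaw 32.31 F [-0.1  0.1  0.6] T [-0.02 -0.04 -0.01] op 1.0 zax [-5.e-04 -3.e-04 -1.e+00] q [ 29.  33. 121.  -0.  25.  -3.]
travel [ 0.0028 -0.0009  0.0021] dist 0.001448867848384096
wz -0.004296184523469214
```

View pics/w7.png

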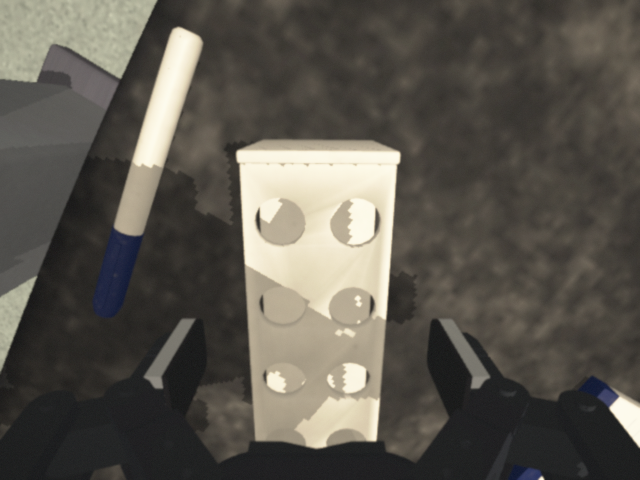

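The rack is centred between the jaws, so I'll close gently.

Call:
step_arm(
  increments=[
    {"travel":[0,0,0],"angular":[0,0,0],"gripper":1},
    {"travel":[0,0,0],"angular":[0,0,0],"gripper":1},
    {"travel":[0,0,0],"angular":[0,0,0],"gripper":1},
    {"travel":[0,0,0],"angular":[0,0,0],"gripper":1},
    {"travel":[0,0,0],"angular":[0,0,0],"gripper":1},
    {"travel":[0,0,0],"angular":[0,0,0],"gripper":1},
  ],
  force=30,
)

```text
time_s: 11.25
position: [0.4117, 0.2674, 0.0376]
orientation: [[-0.536, 0.844, 0.001], [0.844, 0.536, 0.001], [-0.0, 0.001, -1.0]]
wrist_force: [-0.5, -1.6, 10.4]
opening: 0.551
```

```bash
python3 go.py
```

```text
t 11.25 p [0.4117 0.2674 0.0376] yaw 32.42 F [-0.5 -1.6 10.4] T [-0.35 -0.09 -0.11] op 0.551 zax [ 1.1e-03  5.0e-04 -1.0e+00] q [ 29.  33. 121.  -0.  25.  -3.]
```

Call:
step_arm(
  increments=[
    {"travel":[0,0,-0.05],"angular":[0,0,0],"gripper":1},
    {"travel":[0,0,-0.12],"angular":[0,0,0],"gripper":1},
    {"travel":[0,0,-0.2],"angular":[0,0,0],"gripper":1},
    {"travel":[0,0,-0.28],"angular":[0,0,0],"gripper":1},
    {"travel":[0,0,-0.36],"angular":[0,0,0],"gripper":1},
    {"travel":[0,0,-0.42],"angular":[0,0,0],"gripper":1},
    {"travel":[0,0,-0.42],"angular":[0,0,0],"gripper":1},
  ],
)

```text
time_s: 11.95
position: [0.4127, 0.2681, 0.2081]
orientation: [[-0.536, 0.844, 0.005], [0.844, 0.536, 0.003], [-0.0, 0.006, -1.0]]
wrist_force: [-0.8, -0.4, -0.6]
opening: 0.551
```

```bash
python3 go.py 0.528 -0.053 0.19 80.8; python3 - <<'E'
from h import *
cv2.imwrite('pics/w8.png',r.camera('wrist')[:,:,::-1])
t=r.camera('scene')[:,:,::-1]
cv2.imwrite('pics/s8.png',cv2.resize(t[100:350,150:400],None,fx=2.4,fy=2.4,interpolation=cv2.INTER_CUBIC))
E
```

```text
t 11.95 p [0.4127 0.2681 0.2081] yaw 32.43 F [-0.8 -0.4 -0.6] T [-0.03 -0.05  0.  ] op 0.551 zax [ 0.0048  0.0027 -1.    ] q [ 29.  17. 114.  -0.  49.  -3.]
travel [-0.8321 -0.1874  0.0446] dist 0.34164947138013935
wz -1.0749927355418714
```

View pics/w8.png

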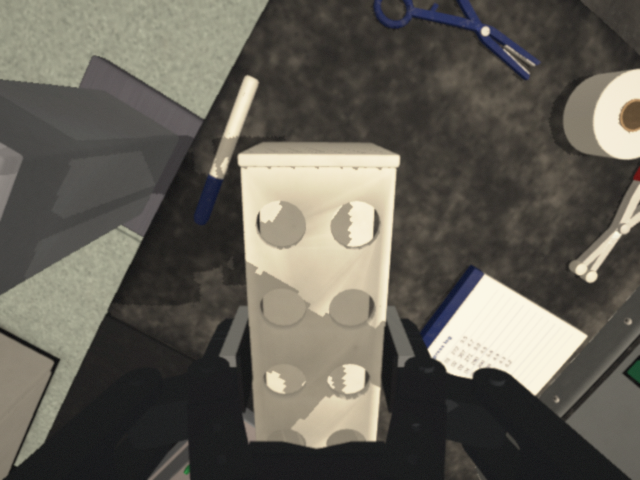

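View pics/s8.png

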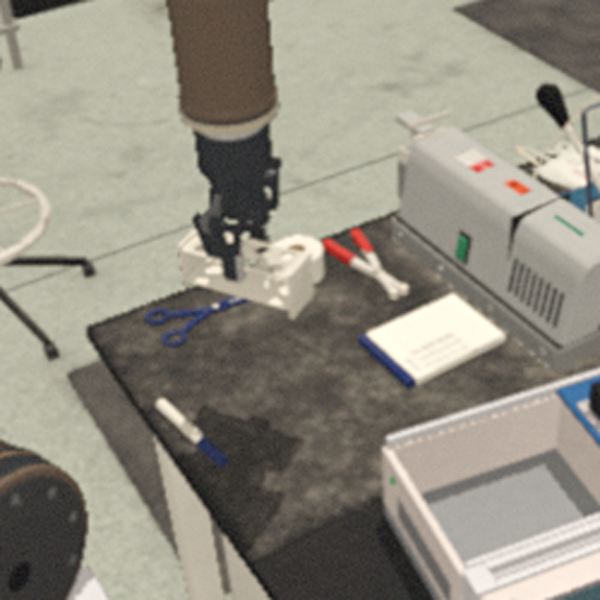

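Call:
step_arm(
  increments=[
    {"travel":[-0.832,-0.19,0],"angular":[0,0,-1],"gripper":1},
    {"travel":[-0.832,-0.19,0],"angular":[0,0,-1],"gripper":1},
    {"travel":[-0.832,-0.19,0],"angular":[0,0,-1],"gripper":1},
    {"travel":[-0.832,-0.19,0],"angular":[0,0,-1],"gripper":1},
    {"travel":[-0.832,-0.19,0],"angular":[0,0,-1],"gripper":1},
    {"travel":[-0.832,-0.19,0],"angular":[0,0,-1],"gripper":1},
    {"travel":[-0.832,-0.19,0],"angular":[0,0,-1],"gripper":1},
    {"travel":[-0.832,-0.19,0],"angular":[0,0,-1],"gripper":1},
  ],
)

```text
time_s: 12.85
position: [0.5253, -0.0568, 0.2035]
orientation: [[-0.976, 0.217, -0.002], [0.217, 0.976, 0.0], [0.002, -0.0, -1.0]]
wrist_force: [1.5, 0.5, -1.0]
opening: 0.553
```

Call:
step_arm(
  increments=[
    {"travel":[0,0,0],"angular":[0,0,-0.075],"gripper":1},
    {"travel":[0,0,0],"angular":[0,0,-0.075],"gripper":1},
  ],
)

```text
time_s: 13.05
position: [0.5248, -0.0555, 0.2034]
orientation: [[-0.987, 0.161, -0.002], [0.161, 0.987, 0.0], [0.003, 0.0, -1.0]]
wrist_force: [-0.6, 0.1, -0.7]
opening: 0.549
```

```bash
python3 go.py 0.5275 -0.057 0.06 80.8; python3 - <<'E'
from h import *
cv2.imwrite('pics/w9.png',r.camera('wrist')[:,:,::-1])
t=r.camera('scene')[:,:,::-1]
cv2.imwrite('pics/s9.png',cv2.resize(t[180:430,250:500],None,fx=2.4,fy=2.4,interpolation=cv2.INTER_CUBIC))
E
```

```text
t 13.05 p [ 0.5248 -0.0555  0.2034] yaw 80.73 F [-0.6  0.1 -0.7] T [0.02 0.01 0.01] op 0.549 zax [-2.5e-03  4.0e-04 -1.0e+00] q [ -9.  20. 110.   0.  50. -90.]
travel [-0.0082 -0.0026  0.3584] dist 0.1433943036151777
wz -0.001611620564732953
```

View pics/w9.png

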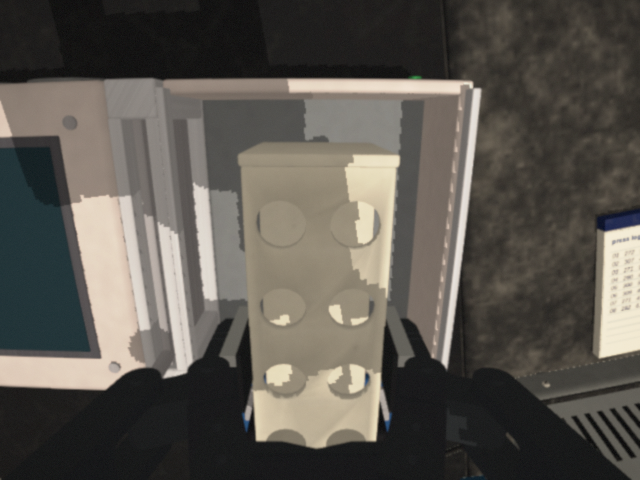

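View pics/s9.png

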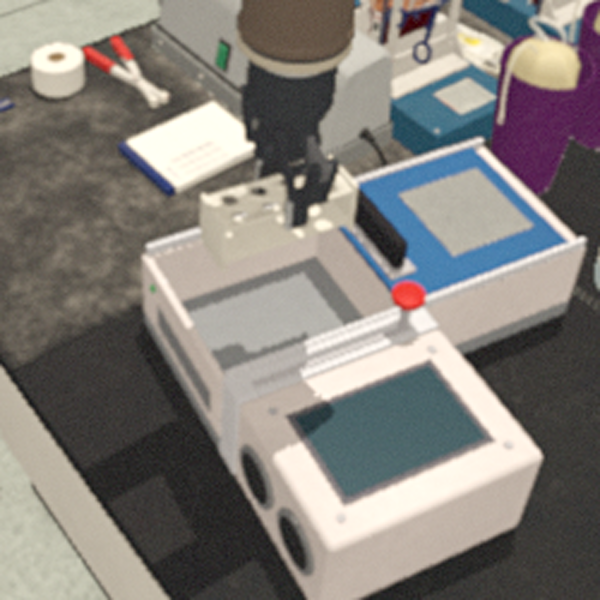

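The rack is aligned over the open chamber, so I'll lower it.

Call:
step_arm(
  increments=[
    {"travel":[-0.007,-0.002,0.05],"angular":[0,0,0],"gripper":1},
    {"travel":[-0.007,-0.002,0.11],"angular":[0,0,0],"gripper":1},
    {"travel":[-0.007,-0.002,0.17],"angular":[0,0,0],"gripper":1},
    {"travel":[-0.007,-0.002,0.23],"angular":[0,0,0],"gripper":1},
    {"travel":[-0.007,-0.002,0.28],"angular":[0,0,0],"gripper":1},
    {"travel":[-0.007,-0.002,0.32],"angular":[0,0,0],"gripper":1},
    {"travel":[-0.007,-0.002,0.335],"angular":[0,0,0],"gripper":1},
    {"travel":[-0.007,-0.002,0.335],"angular":[0,0,0],"gripper":1},
  ],
)

```text
time_s: 13.95
position: [0.5274, -0.0549, 0.0702]
orientation: [[-0.987, 0.16, -0.002], [0.16, 0.987, 0.0], [0.002, 0.0, -1.0]]
wrist_force: [0.2, 0.3, -2.0]
opening: 0.55
```

```bash
python3 go.py 0.5275 -0.057 0.058 80.8
```

```text
t 13.95 p [ 0.5274 -0.0549  0.0702] yaw 80.8 F [ 0.2  0.3 -2. ] T [-0.01  0.    0.03] op 0.55 zax [-1.8e-03  3.0e-04 -1.0e+00] q [ -9.  32. 115.   0.  33. -90.]
travel [-0.0011 -0.0051  0.0306] dist 0.01240159449866022
wz 9.394602983137348e-05
```

Call:
step_arm(
  increments=[
    {"travel":[0,0,0.008],"angular":[0,0,0],"gripper":1},
    {"travel":[0,0,0.016],"angular":[0,0,0],"gripper":1},
    {"travel":[0,0,0.023],"angular":[0,0,0],"gripper":1},
  ],
)

```text
time_s: 14.25
position: [0.5285, -0.0558, 0.0621]
orientation: [[-0.987, 0.16, 0.001], [0.16, 0.987, -0.0], [-0.001, 0.0, -1.0]]
wrist_force: [-0.6, -0.1, -0.2]
opening: 0.55
```

Call:
step_arm(
  increments=[
    {"travel":[0,0,0.004],"angular":[0,0,0],"gripper":1},
    {"travel":[0,0,0.006],"angular":[0,0,0],"gripper":1},
  ],
)

```text
time_s: 14.45
position: [0.5282, -0.0558, 0.0593]
orientation: [[-0.987, 0.16, 0.0], [0.16, 0.987, -0.0], [-0.0, 0.0, -1.0]]
wrist_force: [0.3, 0.1, -0.4]
opening: 0.552
```

```bash
python3 go.py
```

```text
t 14.45 p [ 0.5282 -0.0558  0.0593] yaw 80.77 F [ 0.3  0.1 -0.4] T [ 0.02 -0.07  0.04] op 0.552 zax [ 1.e-04 -0.e+00 -1.e+00] q [ -9.  33. 115.   0.  32. -90.]
```

Call:
step_arm(
  increments=[
    {"travel":[0,0,0.003],"angular":[0,0,0],"gripper":1},
    {"travel":[0,0,0.005],"angular":[0,0,0],"gripper":1},
    {"travel":[0,0,0.005],"angular":[0,0,0],"gripper":1},
  ],
)

```text
time_s: 14.75
position: [0.5283, -0.0559, 0.0577]
orientation: [[-0.987, 0.16, 0.0], [0.16, 0.987, -0.0], [-0.0, -0.0, -1.0]]
wrist_force: [-2.5, -0.9, 7.9]
opening: 0.552
```

```bash
python3 go.py
```

```text
t 14.75 p [ 0.5283 -0.0559  0.0577] yaw 80.78 F [-2.5 -0.9  7.9] T [-0.01  0.26 -0.01] op 0.552 zax [ 3.e-04 -1.e-04 -1.e+00] q [ -9.  33. 115.  -0.  31. -90.]
```

Touchdown at z 0.0577 as expected, with 8 N. Next I'll release and lift.

Call:
step_arm(
  increments=[
    {"travel":[0,0,0],"angular":[0,0,0],"gripper":-0.3},
    {"travel":[0,0,0],"angular":[0,0,0],"gripper":-0.6},
    {"travel":[0,0,0],"angular":[0,0,0],"gripper":-0.6},
    {"travel":[0,0,0],"angular":[0,0,0],"gripper":-0.6},
  ],
)

```text
time_s: 15.15
position: [0.5282, -0.0557, 0.0573]
orientation: [[-0.987, 0.16, -0.0], [0.16, 0.987, 0.0], [0.0, 0.0, -1.0]]
wrist_force: [-0.7, 0.2, 1.0]
opening: 0.797
```

```bash
python3 go.py
```

```text
t 15.15 p [ 0.5282 -0.0557  0.0573] yaw 80.78 F [-0.7  0.2  1. ] T [ 0.03 -0.05 -0.02] op 0.797 zax [-0.  0. -1.] q [ -9.  33. 115.   0.  31. -90.]
```

Call:
step_arm(
  increments=[
    {"travel":[0,0,-0.03],"angular":[0,0,0],"gripper":-0.6},
    {"travel":[0,0,-0.08],"angular":[0,0,0],"gripper":-0.6},
    {"travel":[0,0,-0.16],"angular":[0,0,0],"gripper":-0.6},
    {"travel":[0,0,-0.26],"angular":[0,0,0],"gripper":-0.6},
    {"travel":[0,0,-0.38],"angular":[0,0,0],"gripper":-0.6},
    {"travel":[0,0,-0.5],"angular":[0,0,0],"gripper":-0.6},
    {"travel":[0,0,-0.5],"angular":[0,0,0],"gripper":-0.6},
  ],
)

```text
time_s: 15.85
position: [0.531, -0.0562, 0.2643]
orientation: [[-0.987, 0.16, 0.01], [0.16, 0.987, -0.002], [-0.01, -0.0, -1.0]]
wrist_force: [0.5, -1.0, -1.0]
opening: 0.802
```

```bash
python3 go.py 0.47 0.2 0.26 80; python3 - <<'E'
from h import *
cv2.imwrite('pics/w10.png',r.camera('wrist')[:,:,::-1])
t=r.camera('scene')[:,:,::-1]
cv2.imwrite('pics/s10.png',cv2.resize(t[180:430,200:500],None,fx=2.4,fy=2.4,interpolation=cv2.INTER_CUBIC))
E
```

```text
t 15.85 p [ 0.531  -0.0562  0.2643] yaw 80.79 F [ 0.5 -1.  -1. ] T [-0.03 -0.02  0.02] op 0.802 zax [ 0.0099 -0.0016 -0.9999] q [ -9.  16. 105.  -0.  58. -90.]
travel [0.2532 0.6078 0.0083] dist 0.2633928743033817
wz 0.017504488553545784
```

View pics/w10.png

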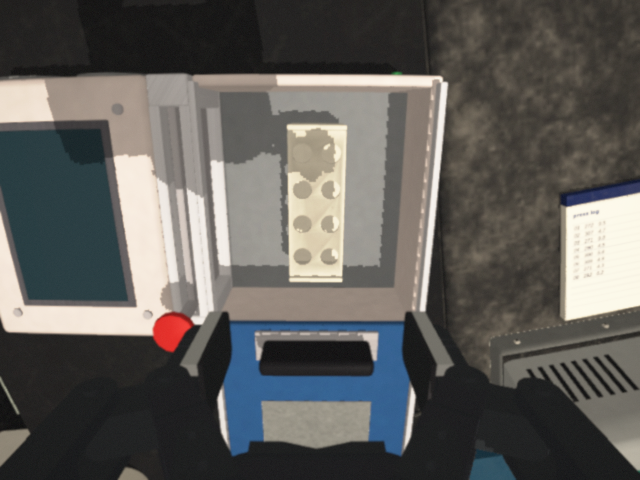

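View pics/s10.png

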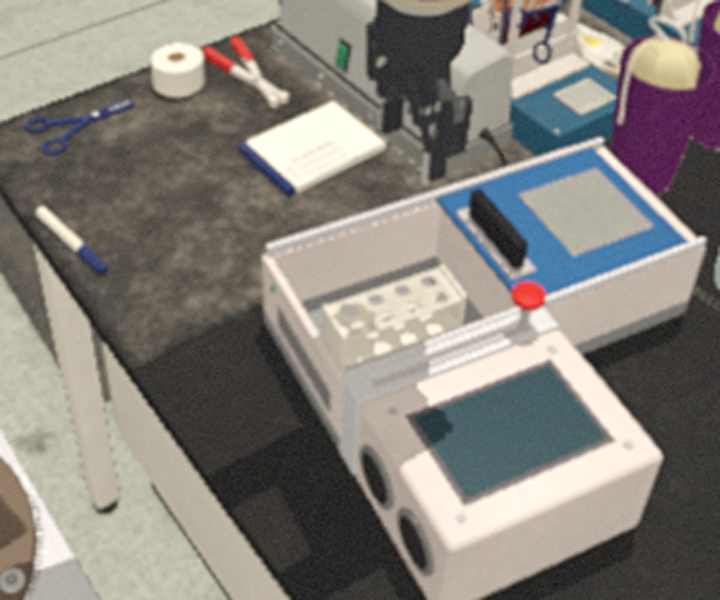

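Both views show the rack upright on the chamber floor, the hatch back and the knob down. Last check: knob height and hatch travel from the fixed cameras, compared with the first frames.

```bash
python3 - <<'E'
from h import *
c=[]
for n in('top','scene'):
    im=cv2.cvtColor(r.camera(n),cv2.COLOR_RGB2BGR); cv2.imwrite(f'pics/{n}_end.png',im)
    h=cv2.cvtColor(im,cv2.COLOR_BGR2HSV)
    m=cv2.inRange(h,(0,170,120),(6,255,255))|cv2.inRange(h,(174,170,120),(180,255,255))
    k,l,st,ce=cv2.connectedComponentsWithStats(m)
    for i in range(1,k):
        if st[i,4]>40 and abs(ce[i]-({'top':[440,205],'scene':[421,300]}[n])).max()<15: print(n,ce[i]); c.append((n,ce[i]))
if len(c)==2:
    print(tri([(ray(n,[p])[0],ray(n,[p])[1][0]) for n,p in c]))
im=cv2.imread('pics/top_end.png'); cv2.imwrite('pics/te.png',cv2.resize(im[100:310,330:520],None,fx=2.8,fy=2.8,interpolation=cv2.INTER_CUBIC))
im=cv2.imread('pics/scene_end.png'); cv2.imwrite('pics/se.png',cv2.resize(im[240:430,300:500],None,fx=3,fy=3,interpolation=cv2.INTER_CUBIC))
E
```

```text
scene [419.6        302.81904762]
```

View pics/te.png

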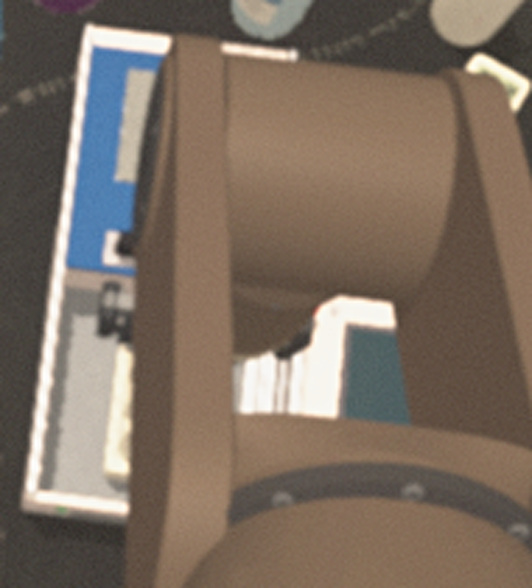

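View pics/se.png

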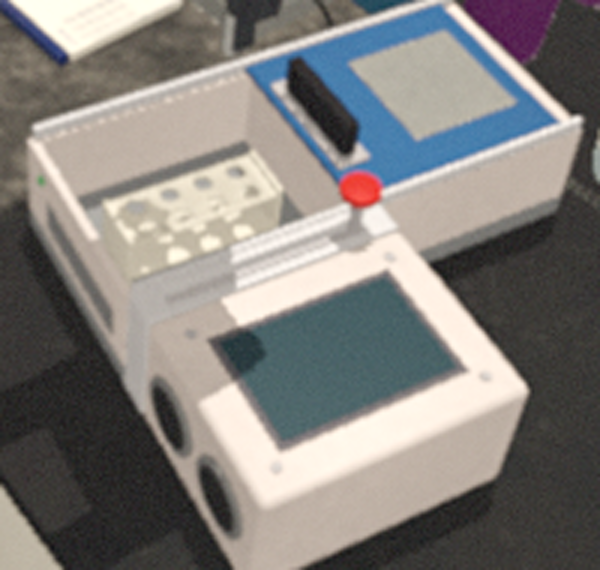

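```bash
python3 - <<'E'
from h import *
S=lambda p:(np.array(p,float)+.5)/3-.5+[300,240]
a=plane('scene',S([(82,130),(130,200)]),.146);b=plane('scene',S([(296,62),(353,129)]),.146)
print(np.linalg.norm((b-a).mean(0)), np.linalg.norm(b-a,axis=1))
# last hatch edges vs lip
print(r.sign_off())
E
```

```text
0.1866760919885924 [0.18749623 0.18588159]
the job is handed in; nothing more can be done
None
```

The rack is upright on the chamber floor with the hatch open and the inner door shut. I handed the job in at about 16 s of the 59 s allowed; sign-off reports no verdict.

- **Inner door:** it stood about 12–14 mm ajar. I pressed the red knob down until it stopped moving, holding 21 N with the knob top at about 0.154 m (0.155 m when shut).
- **Hatch:** I then gripped the handle and slid the hatch back until the push jumped to about 39 N. It still read about 16 N after I eased off.
- **Rack:** I gripped it by its top board, lowered it to touchdown (8 N, at the expected height), released it and lifted clear. The arm was touching nothing at hand-in.

**Last checks:**
- **State at the end:** the wrist and scene pictures show the rack upright in the chamber, the hatch back and the knob down. The notepad, clamp, label roll and pen look unmoved by eye; I did not measure them.
- **Hatch travel:** the wrist camera gave 188.8 mm and the scene camera 186.7 mm, against the nominal 190 mm. That is about 1–3 mm short, roughly the calibration and pixel error. I took the hatch as fully open because of the hard stop I felt, and did not push it a second time.
- **Knob height:** the planned two-view height check failed because the arm hid the knob from the top camera. The scene view alone shows it about 6 px (roughly 14 mm) lower than at the start, which agrees with the press.

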